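# Put away a delivered stack of cartons

### The arm

A 7-joint arm with a two-finger parallel gripper is mounted at the origin on a cart in front of the work surface, level with it; the furniture and walls round the work are solid. World frame = base frame: x ahead of the robot, y to its left, z up, the work surface at z = 0. Lengths are in m, angles in rad, forces in N, time in s.
With the tool pointing down it reaches from about 0.425 to 0.925 m from the base axis. Payload 6.8 kg.
Tool frame: the origin (TCP) lies at the very end of the fingers, on their centre line; the grasp point (between the pads) lies 19 mm behind it; z points along the fingers, x is the direction in which the jaws open and shut, and the axes are right-handed (so a half turn about z gives the same grasp; the last joint's range is limited). The gripper opens to 85 mm and grips with 20 to 120 N. Pads are 22 mm wide; open, the fingers measure 114 mm over their backs; the gripper's body (76 mm by 85 mm) begins 54 mm behind the grasp point. The pads swing forward as they close: fully open they stand 13 mm farther back than shut.
Start: joints at [1.194, 0.477, 0.022, 1.555, -0.011, 1.109, -0.083], TCP at [0.179, -0.651, 0.231] pointing down, gripper open.
Joint ranges: [-2.96, 2.96], [-0.34, 2.1], [-1.41, 1.46], [0.24, 2.44], [-1.37, 4.51], [0.17, 1.92], [-2.96, 2.96]. Speed limits (rad/s): [2.39, 2.39, 3.14, 3.14, 3.14, 3.14, 3.14].

### API

Orientations are given as a rotation vector (axis times angle).
In Python, from bench import r, grab_frame gives the robot as it stands. The module is installed in compiled form; this text tells all that it offers.
- The arm moves only by the tool send_rows, never from a script. Its argument "series" is a list of rows, each a list of 2 entries, a list of its own where there are three numbers: the shift along the tool's x, y, z in m, then the turn, a rotation vector about the tool's x, y, z in units of 5 degrees (1.0 is 5 degrees). A call has 1 to 20 rows; each row shifts and turns the commanded pose from where the row before left it, along the tool's axes as they then stand; what a row does not reach is not made up. A row lasts 1/8 s, in which the tool goes at most 62.5 mm and 10.7 degrees, less where a joint would pass 70% of its speed; a pose out of reach is approached as far as the arm can. A call is refused whole if a number of a shift passes 0.0625 or a number of a turn 1, either way. A call with a gripper value outside its range is refused whole. "fingers" is the closure in counts, from 0 (fully open) to 255 (shut), set as the call begins (left out, the last holds). The fingers move at their own pace and stop on an object; "grip_force" is the grip in N (left out, the last holds). Time passes only in rows, so rows that do not move let the fingers close. It gives the time, the measured TCP pose, the force and the opening at its end, in the units of the state.
- r.get_obs(): the state, without advancing time (a new reading comes with each control period).
- grab_frame(name): name is "scene" or "top"; returns a dict with "frame" (384x512x3 uint8, red, green, blue), "fx", "fy", "cx", "cy" (pixels), "dist_coeffs" ([k1, k2, p1, p2, k3] as OpenCV has them; the pictures are not rectified), "origin" and "rotation" of the camera in the world. Camera axes: x right, y down, z forward; pixel columns grow to the right and rows downward; lengths in m; the calibration is good to about 2 mm. A picture is of the moment at which its call begins. There is no depth.
- r.hand_in(): hands the job in, once; it reports no verdict.
The state is a dict: "clock": time; "joints": joint angles; "qvel": joint speeds; "tau": joint torques, N m; "tcp_pos": TCP position; "orientation": TCP orientation; "contact_force": force on the tool from outside, world axes, zero at the start; "moment": the same for the moment, N m; "grip_width": finger opening in m.
Only numpy, scipy, OpenCV 4.12 (cv2) and the standard library are available. Lean on these libraries where they do the work, as an engineer would, in place of code of your own. Each camera call takes 0.05 s, during which the arm holds its last target.

### The job

Take the stack of delivered goods apart and put each piece on the place of its own colour: the purple, blue and red cartons each lying flat and straight in the middle of the tray of that colour (long side along the tray), and the green-capped bottle upright in the middle of the round green stand. Do not tip anything over on the way, and leave the computer mouse where it lies; mind the wall shelf over the back of the desk.

Things in the scene. Friction and masses are not known exactly. Their poses are not given: they have to be found in the camera images.
- carton_purple_mid (a point): white product carton with a purple band, 186 mm along its x, 63 mm along its y, 40 mm tall, light (under 150 g), loose; the bottom of the stack, standing on the desk. Point: its centre, half-way up (20 mm above its underside); x along the long side, z up. (Over the back of the desk hangs a fixed wall shelf: front edge at world x = 0.63 m, underside 0.515 m above the desk; keep wrist and forearm clear of it)
- carton_blue_mid (a point): white product carton with a blue band, 113 mm along its x, 53 mm along its y, 34 mm tall, light (under 150 g), loose; lies on the purple carton, roughly parallel to it. Point: its centre, half-way up (17 mm above its underside); x along the long side, z up
- carton_red_mid (a point): white product carton with a red band, 76 mm along its x, 46 mm along its y, 28 mm tall, light (under 150 g), loose; lies on the blue carton, roughly parallel to it. Point: its centre, half-way up (14 mm above its underside); x along the long side, z up
- dropper_green_mid (a point): small white dropper bottle with a green cap, round, 23 mm in diameter, 69 mm tall (widest in its lower two thirds; the cap is narrower), loose, stands on the red carton, on top of the stack. Point: on its axis, half-way up (34.5 mm above its foot); z up
- tray_purple: fixed purple open-sided tray for the purple carton: flat base 220 mm along its x, 83 mm along its y, base 3 mm thick, with a 4 mm thick stop, 10 mm high, across each short (x) end; no walls on the long sides; a paler rectangle on the base (186 x 63 mm) shows where the carton belongs. Origin: centre of the underside, on the desk; z up
- tray_blue: fixed blue open-sided tray for the blue carton: flat base 147 mm along its x, 73 mm along its y, base 3 mm thick, with a 4 mm thick stop, 10 mm high, across each short (x) end; no walls on the long sides; a paler rectangle on the base (113 x 53 mm) shows where the carton belongs. Origin: centre of the underside, on the desk; z up
- tray_red: fixed red open-sided tray for the red carton: flat base 110 mm along its x, 66 mm along its y, base 3 mm thick, with a 4 mm thick stop, 10 mm high, across each short (x) end; no walls on the long sides; a paler rectangle on the base (76 x 46 mm) shows where the carton belongs. Origin: centre of the underside, on the desk; z up
- stand_green: fixed round green stand for the bottle: disc 66 mm in diameter with a 3 mm thick floor and a rim 3 mm thick whose top is 7 mm above the desk (60 mm across inside); a pale spot marks its centre. Origin: centre of the underside, on the desk; z up
- the_mouse_mid (a point): black computer mouse, 104 x 58 x 39 mm, lying loose among the trays: a bystander, to be left alone. Point: its centre, 20 mm above the desk

How it is judged:
By the outcome, as a careful person would: the job done as asked, in the order asked, and still so for the second after the job is handed in, with the robot touching nothing.
It also fails if it takes over 136 s, if anything falls off the work surface, if the arm or the gripper's body presses on something with over 40 N, if the wrist force passes 120 N, or if a joint passes its speed limit or range.

## Working session

There is one attempt and no reset: what is moved stays moved. The work goes in short steps, Python scripts to look and compute and a tool call to move; the robot and the scene stay as the last step left them, time stands still between calls to the robot, and variables do not carry over. Pictures are saved under pics/ and viewed, and the job is handed in when it is done.

Besides the shell and the picture viewer there is one more tool, called after "Emit:" as name([rows], argument=value, ...), one row to a line, values as JSON. send_rows: Moves the arm, as the interface text tells. Its arguments: {"type":"object","properties":{"series":{"type":"array"},"fingers":{"type":"number"},"grip_force":{"type":"number"}},"required":["series"]}

```bash
mkdir -p pics; python3 - <<'E'
from bench import r, grab_frame
import cv2,json
print(r.get_obs())
for n in ("scene","top"):
    f=grab_frame(n)
    cv2.imwrite(f"pics/{n}0.png",cv2.resize(f["frame"][:,:,::-1],(800,600),interpolation=cv2.INTER_CUBIC))
    print({k:v for k,v in f.items() if k!="frame"})
E
```

```text
{'clock': 0.0, 'joints': array([ 1.19392497,  0.47781372,  0.02232419,  1.55646893, -0.0114894 ,
        1.10931792, -0.08312366]), 'qvel': array([ 0.00107576,  0.00073586,  0.00055754,  0.00065902,  0.00032689,
       -0.00106776, -0.00070478]), 'tau': array([-1.25334598e-03, -5.96444643e+01,  1.60711057e+00, -2.81201291e+01,
        1.24464871e-02,  9.40223923e-03, -1.81789483e-05]), 'tcp_pos': array([ 0.17907299, -0.65018145,  0.23030892]), 'orientation': array([-2.49824648e+00,  1.90314008e+00,  2.47757134e-03]), 'contact_force': array([-0.24230144, -0.74688434, -0.24808776]), 'moment': array([-0.00613351,  0.00461899,  0.00660626]), 'grip_width': 0.08527251273452482}
{'fx': 353.2420541725447, 'fy': 353.2420541725447, 'cx': 259.13194322163207, 'cy': 193.54287041064674, 'dist_coeffs': array([-0.09783235,  0.        ,  0.        ,  0.        ,  0.        ]), 'origin': array([-0.02789928,  0.41768988,  0.81122113]), 'rotation': array([-1.20238199,  2.3391898 , -0.95063444])}
{'fx': 350.4322887487022, 'fy': 350.4322887487022, 'cx': 259.34294222706666, 'cy': 195.62471374585888, 'dist_coeffs': array([-0.08260196,  0.        ,  0.        ,  0.        ,  0.        ]), 'origin': array([0.36065689, 0.01198036, 1.15973529]), 'rotation': array([-2.16072702,  2.14860479, -0.16607674])}
```

View pics/scene0.png

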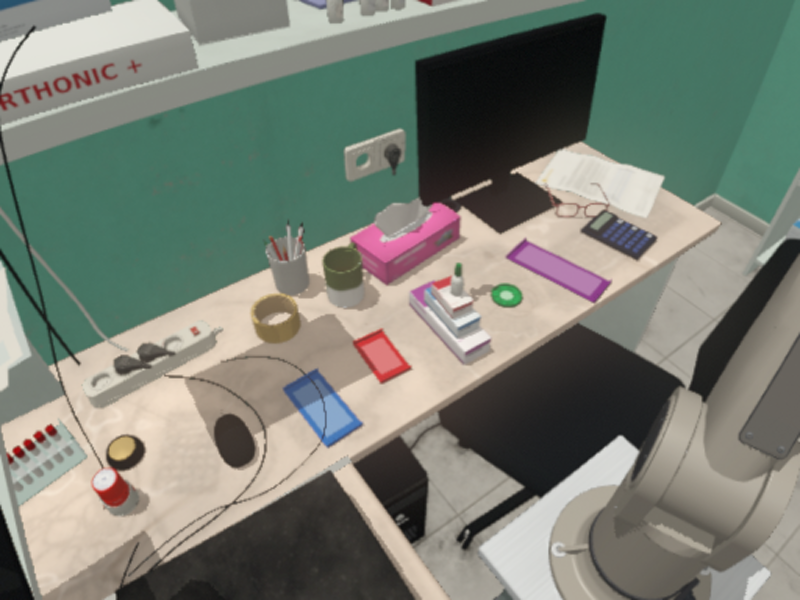

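View pics/top0.png

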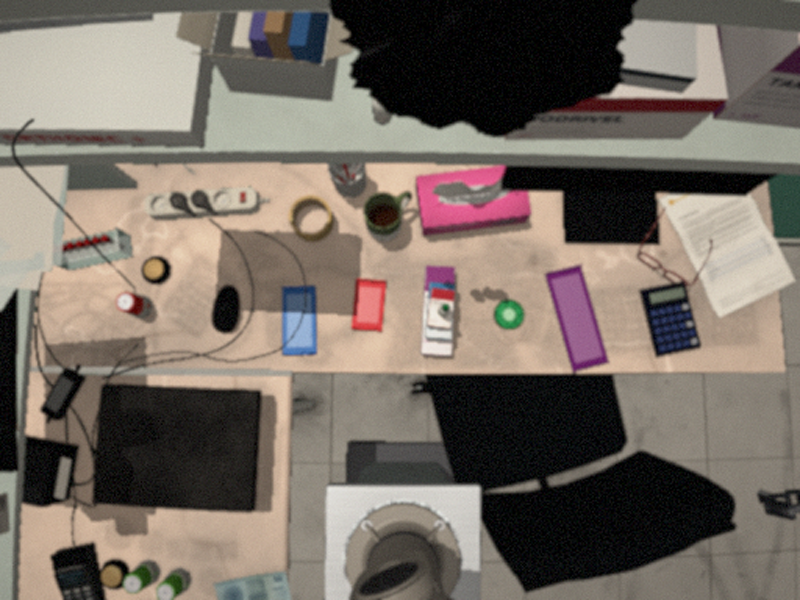

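```bash
cat > h.py <<'E'
from bench import r, grab_frame
import cv2, numpy as np
from scipy.spatial.transform import Rotation as R
def cam(f):
    K=np.array([[f["fx"],0,f["cx"]],[0,f["fy"],f["cy"]],[0,0,1]])
    return K,np.array(f["dist_coeffs"]),R.from_rotvec(f["rotation"]).as_matrix(),np.array(f["origin"])
def proj(f,P):
    K,d,M,o=cam(f)
    p,_=cv2.projectPoints(np.atleast_2d(P).astype(float),cv2.Rodrigues(M.T)[0],-M.T@o,K,d); return p[:,0]
def unproj(f,px,z):
    K,d,M,o=cam(f)
    u=cv2.undistortPoints(np.atleast_2d(px).astype(float)[:,None],K,d)[:,0]
    D=np.c_[u,np.ones(len(u))]@M.T
    return o+D*((z-o[2])/D[:,2])[:,None]
def ortho(f,x0,x1,y0,y1,z,s=0.001):
    # image rows: x decreasing downward, cols: y decreasing rightward
    xs=np.arange(x1,x0,-s); ys=np.arange(y1,y0,-s)
    X,Y=np.meshgrid(xs,ys,indexing='ij')
    p=proj(f,np.c_[X.ravel(),Y.ravel(),np.full(X.size,z)]).astype(np.float32).reshape(X.shape+(2,))
    return cv2.remap(f["frame"],p[...,0],p[...,1],cv2.INTER_CUBIC)
E
cat > trays.py <<'E'
from h import *
F={n:grab_frame(n) for n in("scene","top")}
box=dict(blue=(.40,.60,.12,.32),red=(.45,.62,.02,.16),purple=(.40,.66,-.45,-.25),green=(.46,.58,-.23,-.1))
hue=dict(blue=(100,125),red=(172,8),purple=(130,165),green=(60,88))
for c,b in box.items():
    for n,f in F.items():
        im=ortho(f,*b,0.003 if c!="green" else .005)
        h=cv2.cvtColor(im,cv2.COLOR_RGB2HSV); lo,hi=hue[c]
        H=h[...,0]; m=((H>=lo)&(H<=hi)) if lo<hi else ((H>=lo)|(H<=hi))
        m=(m&(h[...,1]>95)).astype(np.uint8)
        k,l,st,_=cv2.connectedComponentsWithStats(m)
        i=1+np.argmax(st[1:,4]); m=(l==i).astype(np.uint8)
        cnt=max(cv2.findContours(m,cv2.RETR_EXTERNAL,cv2.CHAIN_APPROX_NONE)[0],key=cv2.contourArea)
        (cx,cy),(w,hh),a=cv2.minAreaRect(cnt)
        bp=cv2.boxPoints(((cx,cy),(w,hh),a)); P=np.c_[b[1]-bp[:,1]*.001,b[3]-bp[:,0]*.001]
        e=P[1]-P[0],P[2]-P[1]; L=max(e,key=np.linalg.norm)
        print(c,n,"c",P.mean(0).round(4),"size",round(w),round(hh),"ang",np.degrees(np.arctan2(L[1],L[0])).round(1)%180)
        cv2.drawContours(im,[bp.astype(int)],-1,(255,255,0),1)
        cv2.imwrite(f"pics/tr_{c}_{n}.png",im[:,:,::-1])
f=F["top"]; im=ortho(f,.38,.66,-.12,.06,0.04,.0005); cv2.imwrite("pics/stk_top.png",im[:,:,::-1])
a,b=proj(F["scene"],[[.5,-.05,.05]])[0].astype(int)
cv2.imwrite("pics/stk_sc.png",cv2.resize(F["scene"]["frame"][b-50:b+50,a-50:a+50,::-1],(600,600),interpolation=cv2.INTER_CUBIC)); print(a-50,b-50)
a,b=proj(F["top"],[[.5,-.05,.05]])[0].astype(int)
cv2.imwrite("pics/stk_tp.png",cv2.resize(F["top"]["frame"][b-40:b+40,a-40:a+40,::-1],(600,600),interpolation=cv2.INTER_CUBIC)); print(a-40,b-40)
E
python3 trays.py
```

```text
blue scene c [0.4931 0.2243] size 148 71 ang 2.5
blue top c [0.4927 0.2235] size 144 69 ang 1.8999939
red scene c [0.5276 0.0755] size 68 116 ang 175.2
red top c [0.5275 0.0758] size 68 114 ang 175.6
purple scene c [ 0.5011 -0.3707] size 217 79 ang 14.199997
purple top c [ 0.502  -0.3711] size 215 79 ang 14.0
green scene c [ 0.505 -0.211] size 60 36 ang 0.0
green top c [ 0.508  -0.2115] size 58 35 ang 0.0
233 153
234 161
```

```bash
sed -i 's/-.23,-.1)/-.29,-.15)/' trays.py; python3 trays.py; python3 - <<'E'
import cv2,numpy as np
a=cv2.imread('pics/stk_sc.png');b=cv2.imread('pics/stk_tp.png')
cv2.imwrite('pics/a1.png',np.hstack([cv2.resize(a,(400,400)),cv2.resize(b,(400,400))]))
E
```

```text
blue scene c [0.4933 0.2243] size 148 71 ang 2.5
blue top c [0.4928 0.2232] size 144 69 ang 1.699997
red scene c [0.5276 0.0755] size 68 116 ang 175.2
red top c [0.5273 0.076 ] size 68 114 ang 175.4
purple scene c [ 0.5012 -0.3707] size 217 79 ang 14.199997
purple top c [ 0.5021 -0.3712] size 215 79 ang 14.100006
green scene c [ 0.5056 -0.2234] size 60 60 ang 140.2
green top c [ 0.508  -0.2235] size 58 59 ang 90.0
233 153
234 161
```

View pics/stk_sc.png

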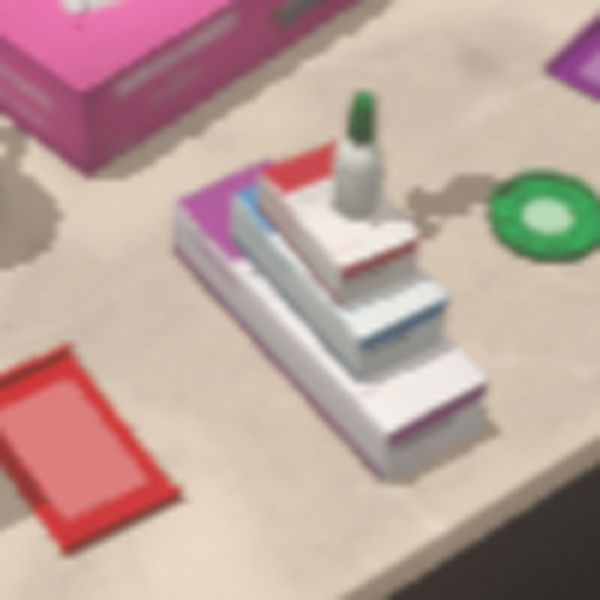

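View pics/stk_tp.png

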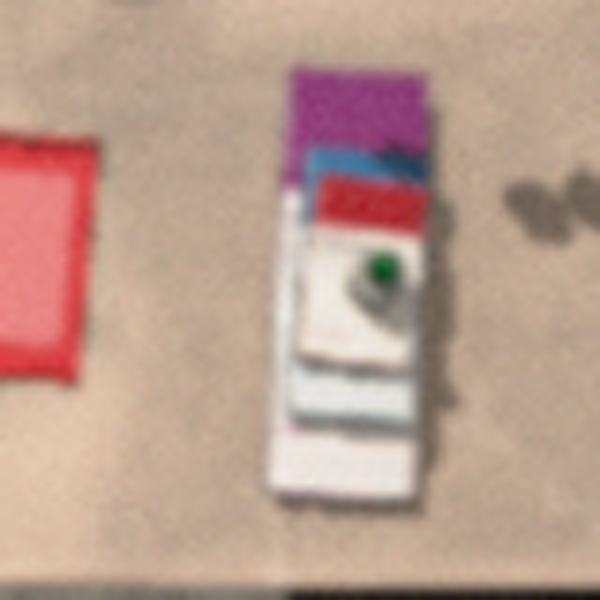

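```bash
cat > fit.py <<'E'
from h import *
from scipy.optimize import least_squares
F={n:grab_frame(n) for n in("scene","top")}
S=dict(scene=(6,233,153),top=(7.5,234,161))
def px(n,p): s,a,b=S[n]; return (np.array(p)+.5)/s-.5+[a,b]
obs={('purple',186,63,.040):dict(top=dict(BL=(293,72),BR=(428,74),FR=(416,494),FL=(271,485)),scene=dict(BL=(178,203),FL=(390,437),FR=(487,383))),
('blue',113,53,.074):dict(top=dict(BL=(308,148),BR=(428,150),FL=(290,411),FR=(410,423)),scene=dict(BL=(235,197),FL=(360,345),FR=(445,298))),
('red',76,46,.102):dict(top=dict(BL=(320,180),BR=(428,183),FR=(412,362),FL=(298,355)),scene=dict(BL=(260,172),FL=(340,272),FR=(415,238),BR=(335,143)))}
sg=dict(BL=(1,1),BR=(1,-1),FR=(-1,-1),FL=(-1,1))
for (c,l,w,z),o in obs.items():
    for use in (("top",),("scene",),("top","scene")):
        def pts(v,n):
            t=v[2]; A=np.array([[np.cos(t),-np.sin(t)],[np.sin(t),np.cos(t)]])
            return np.array([np.r_[v[:2]+A@(np.array(sg[k])*[l/2000,w/2000]),z] for k in o[n]])
        fun=lambda v:np.concatenate([(proj(F[n],pts(v,n))-np.array([px(n,p) for p in o[n].values()])).ravel() for n in use])
        s=least_squares(fun,[.5,-.05,0]); print(c,use,s.x[:2].round(4),np.degrees(s.x[2]).round(1),"rms px",np.sqrt(np.mean(s.fun**2)).round(2))
print("bottle", unproj(F["top"],px("top",(382,266)),.171),unproj(F["scene"],px("scene",(366,93)),.171),unproj(F["scene"],px("scene",(358,211)),.104))
E
python3 fit.py
```

```text
purple ('top',) [ 0.5127 -0.0711] -2.5 rms px 0.64
purple ('scene',) [ 0.5086 -0.0707] -3.8 rms px 0.55
purple ('top', 'scene') [ 0.5112 -0.071 ] -2.9 rms px 0.76
blue ('top',) [ 0.5067 -0.0714] -3.9 rms px 0.41
blue ('scene',) [ 0.5034 -0.0707] -5.6 rms px 0.56
blue ('top', 'scene') [ 0.5056 -0.0712] -4.4 rms px 0.61
red ('top',) [ 0.5081 -0.0715] -5.2 rms px 0.48
red ('scene',) [ 0.5055 -0.0691] -7.5 rms px 0.5
red ('top', 'scene') [ 0.5072 -0.0706] -6.3 rms px 0.63
bottle [[ 0.4998874  -0.07270694  0.171     ]] [[ 0.50215341 -0.07804115  0.171     ]] [[ 0.4949737 -0.0732909  0.104    ]]
```

```bash
cat > plan.py <<'E'
from h import *
import sys
# args: x y z carton_angle_deg ; jaw (tool x) along carton y, tool z down
def plan(x,y,z,a):
    o=r.get_obs(); C=R.from_rotvec(o["orientation"]); t=np.radians(a)
    best=None
    for s in (1,-1):
        X=s*np.array([-np.sin(t),np.cos(t),0]); Z=np.array([0,0,-1.]); M=np.c_[X,np.cross(Z,X),Z]
        T=R.from_matrix(M); d=(C.inv()*T)
        if best is None or d.magnitude()<best[0].magnitude(): best=(d,T)
    d,T=best; p=np.array([x,y,z])-o["tcp_pos"]
    print("t",round(o["clock"],2),"tcp",o["tcp_pos"].round(4),"F",o["contact_force"].round(1),"grip",round(o["grip_width"],4),"j7",o["joints"][6].round(2))
    print("turn units(5deg)",(np.degrees(d.as_rotvec())/5).round(3),"shift after turn",(T.inv().apply(p)).round(4),"shift before turn",C.inv().apply(p).round(4))
if __name__=="__main__": plan(*map(float,sys.argv[1:5]))
E
python3 plan.py .499 -.0735 .231 0
```

```text
t 0.4 tcp [ 0.1792 -0.6507  0.2312] F [ 0.4 -0.3 -0.5] grip 0.0854 j7 -0.08
turn units(5deg) [0.00e+00 3.00e-03 3.08e+00] shift after turn [-5.772e-01 -3.198e-01  2.000e-04] shift before turn [-4.716e-01 -4.615e-01  3.000e-04]
```

Emit:
send_rows([
  [[0, 0, 0], [0, 0, 0.77]],
  [[0, 0, 0], [0, 0, 0.77]],
  [[0, 0, 0], [0, 0, 0.77]],
  [[0, 0, 0], [0, 0, 0.77]],
  [[-0.036, -0.02, 0], [0, 0, 0]],
  [[-0.036, -0.02, 0], [0, 0, 0]],
  [[-0.036, -0.02, 0], [0, 0, 0]],
  [[-0.036, -0.02, 0], [0, 0, 0]],
  [[-0.036, -0.02, 0], [0, 0, 0]],
  [[-0.036, -0.02, 0], [0, 0, 0]],
  [[-0.036, -0.02, 0], [0, 0, 0]],
  [[-0.036, -0.02, 0], [0, 0, 0]],
  [[-0.036, -0.02, 0], [0, 0, 0]],
  [[-0.036, -0.02, 0], [0, 0, 0]],
  [[-0.036, -0.02, 0], [0, 0, 0]],
  [[-0.036, -0.02, 0], [0, 0, 0]],
  [[-0.036, -0.02, 0], [0, 0, 0]],
  [[-0.036, -0.02, 0], [0, 0, 0]],
  [[-0.036, -0.02, 0], [0, 0, 0]],
  [[0, 0, 0], [0, 0, 0]],
], fingers=0, grip_force=30)

```text
clock: 2.9
tcp_pos: [0.4808, -0.1074, 0.2316]
orientation: [-2.227, 2.214, -0.0]
contact_force: [-0.6, -0.8, -0.3]
grip_width: 0.0853
```

```bash
python3 plan.py .499 -.0735 .111 0
```

```text
t 2.9 tcp [ 0.4808 -0.1074  0.2316] F [-0.6 -0.8 -0.3] grip 0.0853 j7 -1.53
turn units(5deg) [-0.016  0.013  0.068] shift after turn [-0.0339 -0.0182  0.1206] shift before turn [-0.0337 -0.0183  0.1207]
```

Emit:
send_rows([
  [[-0.017, -0.009, 0], [0, 0, 0.07]],
  [[-0.017, -0.009, 0], [0, 0, 0]],
  [[0, 0, 0], [0, 0, 0]],
  [[0, 0, 0], [0, 0, 0]],
])

```text
clock: 3.4
tcp_pos: [0.4968, -0.0782, 0.2312]
orientation: [2.213, -2.229, 0.0]
contact_force: [-0.8, -0.7, -0.4]
grip_width: 0.0853
```

```bash
python3 plan.py .499 -.0735 .111 0; python3 - <<'E'
from h import *
out=[]
for n in("scene","top"):
    f=grab_frame(n); a,b=proj(f,[[.5,-.07,.15]])[0].astype(int)
    out.append(cv2.resize(f["frame"][b-40:b+40,a-40:a+40,::-1],(400,400),interpolation=cv2.INTER_CUBIC)); print(a-40,b-40)
cv2.imwrite('pics/a2.png',np.hstack(out))
E
```

```text
t 3.4 tcp [ 0.4968 -0.0782  0.2312] F [-0.8 -0.7 -0.4] grip 0.0853 j7 -1.62
turn units(5deg) [ 0.007 -0.007 -0.085] shift after turn [-0.0047 -0.0022  0.1202] shift before turn [-0.0048 -0.0023  0.1202]
251 135
242 156
```

View pics/a2.png

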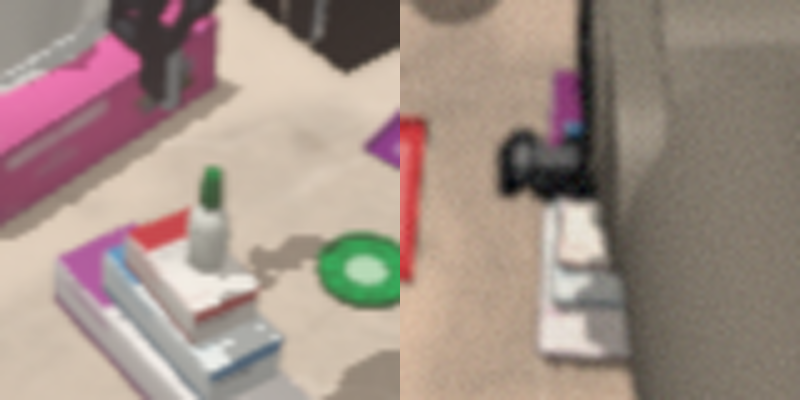

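Emit:
send_rows([
  [[-0.005, -0.002, 0], [0, 0, -0.08]],
  [[0, 0, 0.02], [0, 0, 0]],
  [[0, 0, 0.02], [0, 0, 0]],
  [[0, 0, 0.02], [0, 0, 0]],
  [[0, 0, 0.01], [0, 0, 0]],
  [[0, 0, 0], [0, 0, 0]],
  [[0, 0, 0], [0, 0, 0]],
])

```text
clock: 4.38
tcp_pos: [0.5, -0.0718, 0.162]
orientation: [-2.222, 2.22, -0.001]
contact_force: [-0.8, 0.9, 0.2]
grip_width: 0.0854
```

```bash
python3 plan.py .499 -.0735 .111 0; python3 - <<'E'
from h import *
out=[]
for n in("scene","top"):
    f=grab_frame(n); a,b=proj(f,[[.5,-.07,.15]])[0].astype(int)
    out.append(cv2.resize(f["frame"][b-40:b+40,a-40:a+40,::-1],(400,400),interpolation=cv2.INTER_CUBIC)); print(a-40,b-40)
cv2.imwrite('pics/a3.png',np.hstack(out))
E
```

```text
t 4.38 tcp [ 0.5    -0.0718  0.162 ] F [-0.8  0.9  0.2] grip 0.0854 j7 -1.66
turn units(5deg) [-0.014 -0.001  0.01 ] shift after turn [0.0017 0.001  0.051 ] shift before turn [0.0017 0.001  0.051 ]
251 135
242 156
```

View pics/a3.png

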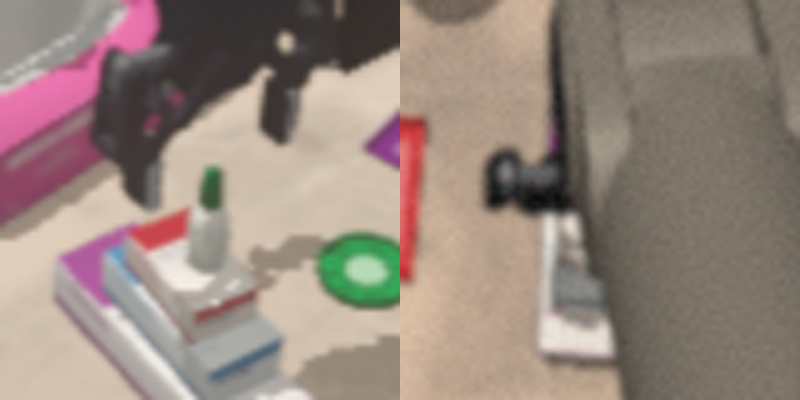

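Emit:
send_rows([
  [[0, 0, 0.015], [0, 0, 0]],
  [[0, 0, 0.015], [0, 0, 0]],
  [[0, 0, 0.012], [0, 0, 0]],
  [[0, 0, 0.007], [0, 0, 0]],
  [[0, 0, 0], [0, 0, 0]],
  [[0, 0, 0], [0, 0, 0]],
])

```text
clock: 5.22
tcp_pos: [0.4997, -0.0718, 0.1126]
orientation: [-2.222, 2.22, -0.001]
contact_force: [0.2, 0.1, -0.4]
grip_width: 0.0854
```

Emit:
send_rows([
  [[0, 0, 0], [0, 0, 0]],
  [[0, 0, 0], [0, 0, 0]],
  [[0, 0, 0], [0, 0, 0]],
  [[0, 0, 0], [0, 0, 0]],
  [[0, 0, 0], [0, 0, 0]],
  [[0, 0, 0], [0, 0, 0]],
  [[0, 0, 0], [0, 0, 0]],
  [[0, 0, 0], [0, 0, 0]],
], fingers=255, grip_force=30)

```text
clock: 6.22
tcp_pos: [0.4996, -0.0719, 0.1125]
orientation: [-2.222, 2.22, -0.0]
contact_force: [-0.7, 0.3, 5.0]
grip_width: 0.0218
```

```bash
cat > look.py <<'E'
from h import *
import sys
x,y,z,name=float(sys.argv[1]),float(sys.argv[2]),float(sys.argv[3]),sys.argv[4]
h=int(sys.argv[5]) if len(sys.argv)>5 else 40
out=[]
for n in("scene","top"):
    f=grab_frame(n); a,b=proj(f,[[x,y,z]])[0].astype(int)
    out.append(cv2.resize(f["frame"][b-h:b+h,a-h:a+h,::-1],(400,400),interpolation=cv2.INTER_CUBIC)); print(n,a-h,b-h,400/(2*h))
cv2.imwrite(f'pics/{name}.png',np.hstack(out))
E
python3 plan.py .507 -.2235 .111 0; python3 look.py .5 -.07 .15 a4
```

```text
t 6.22 tcp [ 0.4996 -0.0719  0.1125] F [-0.7  0.3  5. ] grip 0.0218 j7 -1.69
turn units(5deg) [-0.003 -0.001  0.009] shift after turn [ 0.1516 -0.0074  0.0015] shift before turn [ 0.1516 -0.0073  0.0015]
scene 251 135 5.0
top 242 156 5.0
```

View pics/a4.png

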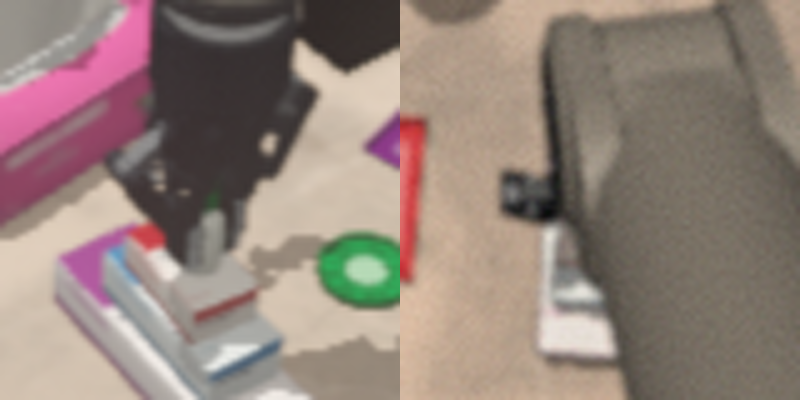

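Emit:
send_rows([
  [[0, 0, -0.01], [0, 0, 0]],
  [[0, 0, -0.015], [0, 0, 0]],
  [[0, 0, -0.015], [0, 0, 0]],
  [[0, 0, -0.01], [0, 0, 0]],
  [[0, 0, 0], [0, 0, 0]],
  [[0, 0, 0], [0, 0, 0]],
])

```text
clock: 7.08
tcp_pos: [0.4991, -0.0719, 0.1621]
orientation: [2.222, -2.22, -0.0]
contact_force: [0.1, -0.6, -0.2]
grip_width: 0.0218
```

```bash
python3 plan.py .507 -.2235 .0125 0; python3 look.py .5 -.07 .17 a5
```

```text
t 7.08 tcp [ 0.4991 -0.0719  0.1621] F [ 0.1 -0.6 -0.2] grip 0.0218 j7 -1.66
turn units(5deg) [ 0.005 -0.001  0.008] shift after turn [ 0.1516 -0.0079  0.1496] shift before turn [ 0.1516 -0.0078  0.1496]
scene 251 129 5.0
top 243 156 5.0
```

View pics/a5.png

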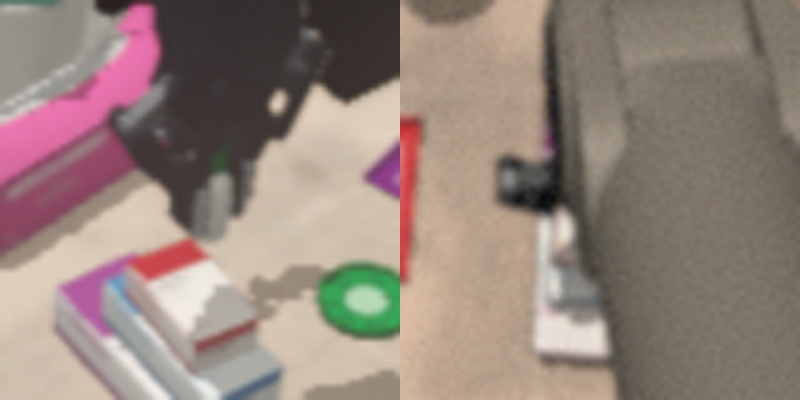

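```bash
python3 - <<'E'
from h import *
f=grab_frame("scene")
for p in((208,236),(208,232)): print(unproj(f,(np.array(p)+.5)/5-.5+[251,129],.1515))
E
```

```text
[[ 0.49593598 -0.06975341  0.1515    ]]
[[ 0.49843619 -0.0718062   0.1515    ]]
```

Emit:
send_rows([
  [[0.01, 0, 0], [0, 0, 0]],
  [[0.02, -0.001, 0], [0, 0, 0]],
  [[0.02, -0.001, 0], [0, 0, 0]],
  [[0.02, -0.001, 0], [0, 0, 0]],
  [[0.02, -0.001, 0], [0, 0, 0]],
  [[0.02, -0.001, 0], [0, 0, 0]],
  [[0.02, -0.001, 0], [0, 0, 0]],
  [[0.012, -0.001, 0.01], [0, 0, 0]],
  [[0.009, 0, 0.02], [0, 0, 0]],
  [[0, 0, 0.02], [0, 0, 0]],
  [[0, 0, 0.02], [0, 0, 0]],
  [[0, 0, 0.015], [0, 0, 0]],
  [[0, 0, 0.01], [0, 0, 0]],
  [[0, 0, 0], [0, 0, 0]],
  [[0, 0, 0], [0, 0, 0]],
])

```text
clock: 9.1
tcp_pos: [0.507, -0.223, 0.0678]
orientation: [-2.222, 2.22, -0.001]
contact_force: [0.1, 0.5, -0.4]
grip_width: 0.0218
```

```bash
python3 plan.py .507 -.2235 .0135 0; python3 look.py .507 -.2235 .05 a6
```

```text
t 9.1 tcp [ 0.507  -0.223   0.0678] F [ 0.1  0.5 -0.4] grip 0.0218 j7 -1.41
turn units(5deg) [-0.011 -0.004  0.011] shift after turn [0.0005 0.     0.0543] shift before turn [0.0005 0.0001 0.0543]
scene 285 138 5.0
top 288 159 5.0
```

View pics/a6.png

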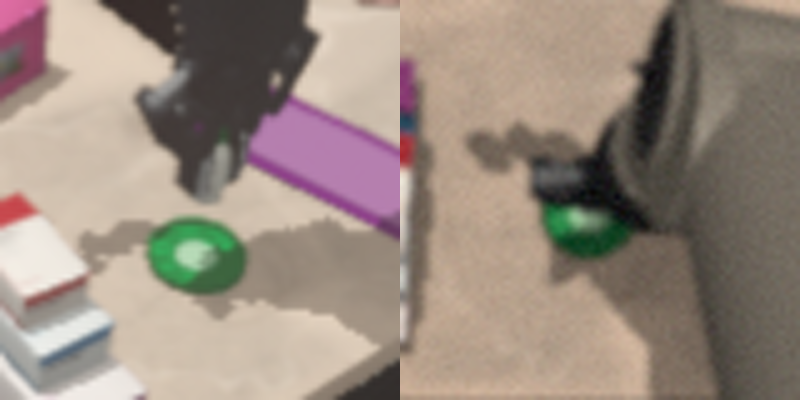

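Emit:
send_rows([
  [[0, 0, 0.015], [0, 0, 0]],
  [[0, 0, 0.015], [0, 0, 0]],
  [[0, 0, 0.01], [0, 0, 0]],
  [[0, 0, 0.006], [0, 0, 0]],
  [[0, 0, 0.004], [0, 0, 0]],
  [[0, 0, 0.002], [0, 0, 0]],
  [[0, 0, 0], [0, 0, 0]],
  [[0, 0, 0], [0, 0, 0]],
])

```text
clock: 10.2
tcp_pos: [0.5068, -0.2229, 0.0156]
orientation: [-2.222, 2.22, -0.001]
contact_force: [-0.7, 0.6, 0.3]
grip_width: 0.0224
```

```bash
python3 plan.py .507 -.2235 .0135 0; python3 look.py .507 -.2235 .03 a7 30
```

```text
t 10.2 tcp [ 0.5068 -0.2229  0.0156] F [-0.7  0.6  0.3] grip 0.0224 j7 -1.43
turn units(5deg) [-0.007 -0.003  0.011] shift after turn [ 0.0006 -0.0002  0.0021] shift before turn [ 0.0006 -0.0002  0.0021]
scene 294 152 6.666666666666667
top 296 170 6.666666666666667
```

View pics/a7.png

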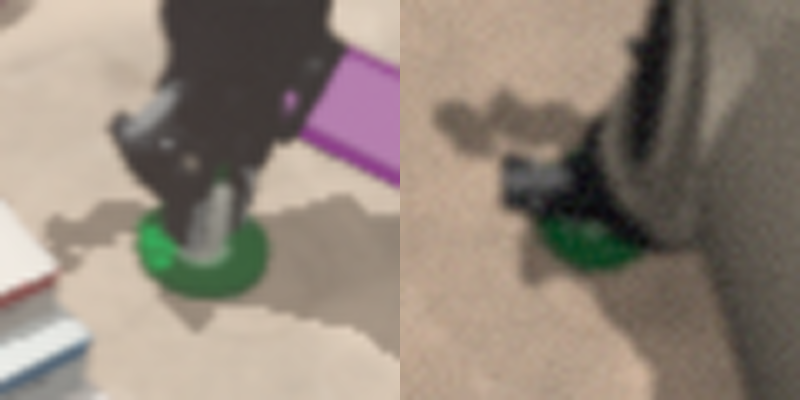

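Emit:
send_rows([
  [[0.0005, 0, 0.001], [0, 0, 0]],
  [[0, 0, 0.001], [0, 0, 0]],
  [[0, 0, 0], [0, 0, 0]],
  [[0, 0, 0], [0, 0, 0]],
])

```text
clock: 10.8
tcp_pos: [0.5065, -0.2233, 0.0133]
orientation: [-2.222, 2.22, 0.0]
contact_force: [-0.3, -0.9, -0.7]
grip_width: 0.0219
```

Emit:
send_rows([
  [[0, 0, 0.001], [0, 0, 0]],
  [[0, 0, 0], [0, 0, 0]],
  [[0, 0, 0], [0, 0, 0]],
])

```text
clock: 11.18
tcp_pos: [0.5067, -0.2234, 0.0127]
orientation: [-2.222, 2.22, -0.0]
contact_force: [-1.6, 0.2, 5.2]
grip_width: 0.0216
```

Emit:
send_rows([
  [[0, 0, 0], [0, 0, 0]],
  [[0, 0, 0], [0, 0, 0]],
  [[0, 0, 0], [0, 0, 0]],
  [[0, 0, 0], [0, 0, 0]],
  [[0, 0, 0], [0, 0, 0]],
], fingers=120)

```text
clock: 11.8
tcp_pos: [0.5065, -0.2233, 0.0123]
orientation: [2.222, -2.22, -0.0]
contact_force: [0.4, 0.1, -0.7]
grip_width: 0.0449
```

Emit:
send_rows([
  [[0, 0, -0.005], [0, 0, 0]],
  [[0, 0, -0.01], [0, 0, 0]],
  [[0, 0, -0.02], [0, 0, 0]],
  [[0, 0, -0.02], [0, 0, 0]],
  [[0, 0, -0.03], [0, 0, 0]],
  [[0, 0, -0.03], [0, 0, 0]],
  [[0, 0, -0.03], [0, 0, 0]],
  [[0, 0, 0], [0, 0, 0]],
  [[0, 0, 0], [0, 0, 0]],
])

```text
clock: 12.92
tcp_pos: [0.5062, -0.2233, 0.1573]
orientation: [2.222, -2.22, -0.0]
contact_force: [-0.9, 0.8, -0.9]
grip_width: 0.0451
```

```bash
python3 plan.py .508 -.0708 .16 -6; python3 look.py .507 -.2235 .03 a8 40
```

```text
t 12.93 tcp [ 0.5062 -0.2233  0.1573] F [-0.9  0.8 -0.9] grip 0.0451 j7 -1.37
turn units(5deg) [ 2.00e-03 -1.00e-03  1.21e+00] shift after turn [-0.1518  0.0141 -0.0027] shift before turn [-0.1525 -0.002  -0.0027]
scene 284 142 5.0
top 286 160 5.0
```

View pics/a8.png

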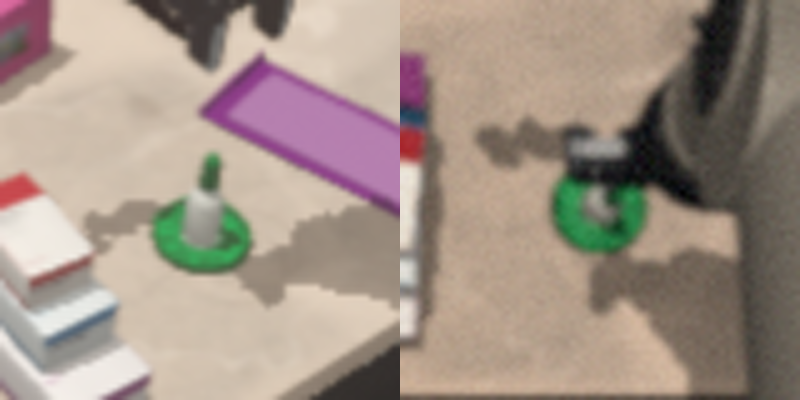

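Emit:
send_rows([
  [[-0.01, 0, 0], [0, 0, 0.6]],
  [[-0.02, 0.001, 0], [0, 0, 0.61]],
  [[-0.02, 0.002, 0], [0, 0, 0]],
  [[-0.02, 0.002, 0], [0, 0, 0]],
  [[-0.02, 0.002, 0], [0, 0, 0]],
  [[-0.02, 0.002, 0], [0, 0, 0]],
  [[-0.02, 0.002, 0], [0, 0, 0]],
  [[-0.014, 0.002, 0], [0, 0, 0]],
  [[-0.008, 0.001, 0], [0, 0, 0]],
  [[0, 0, 0], [0, 0, 0]],
  [[0, 0, 0], [0, 0, 0]],
], fingers=0)

```text
clock: 14.4
tcp_pos: [0.5064, -0.0714, 0.1573]
orientation: [2.101, -2.336, 0.0]
contact_force: [-0.9, 0.0, -1.0]
grip_width: 0.0856
```

```bash
python3 plan.py .508 -.0708 .076 -6; python3 look.py .507 -.07 .1 a9 40
```

```text
t 14.4 tcp [ 0.5064 -0.0714  0.1573] F [-0.9  0.  -1. ] grip 0.0856 j7 -1.77
turn units(5deg) [ 0.    -0.004 -0.012] shift after turn [-0.0008 -0.0016  0.0813] shift before turn [-0.0008 -0.0016  0.0813]
scene 248 146 5.0
top 241 156 5.0
```

View pics/a9.png

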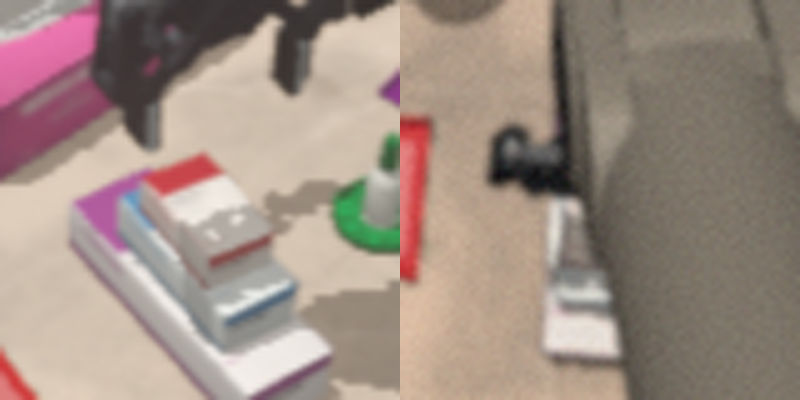

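Emit:
send_rows([
  [[-0.001, -0.0015, 0.015], [0, 0, 0]],
  [[0, 0, 0.02], [0, 0, 0]],
  [[0, 0, 0.02], [0, 0, 0]],
  [[0, 0, 0.015], [0, 0, 0]],
  [[0, 0, 0.009], [0, 0, 0]],
  [[0, 0, 0], [0, 0, 0]],
  [[0, 0, 0], [0, 0, 0]],
])

```text
clock: 15.38
tcp_pos: [0.5085, -0.0698, 0.0788]
orientation: [-2.102, 2.334, -0.001]
contact_force: [-0.1, 0.5, -0.4]
grip_width: 0.0854
```

Emit:
send_rows([
  [[0, 0, 0], [0, 0, 0]],
  [[0, 0, 0], [0, 0, 0]],
  [[0, 0, 0], [0, 0, 0]],
  [[0, 0, 0], [0, 0, 0]],
  [[0, 0, 0], [0, 0, 0]],
  [[0, 0, 0], [0, 0, 0]],
], fingers=255)

```text
clock: 16.12
tcp_pos: [0.5084, -0.0698, 0.0788]
orientation: [-2.102, 2.334, -0.001]
contact_force: [-0.6, 1.0, 5.7]
grip_width: 0.0453
```

Emit:
send_rows([
  [[0, 0, -0.005], [0, 0, 0]],
  [[0, 0, -0.01], [0, 0, 0]],
  [[0, 0, -0.015], [0, 0, 0]],
  [[0, 0, -0.015], [0, 0, 0]],
  [[0, 0, 0], [0, 0, 0]],
  [[0, 0, 0], [0, 0, 0]],
])

```text
clock: 16.88
tcp_pos: [0.5078, -0.0698, 0.1233]
orientation: [2.102, -2.335, 0.0]
contact_force: [0.2, -0.3, 0.1]
grip_width: 0.0453
```

```bash
python3 plan.py .5275 .0757 .006 -4.6; python3 look.py .507 -.07 .1 a10 40
```

```text
t 16.88 tcp [ 0.5078 -0.0698  0.1233] F [ 0.2 -0.3  0.1] grip 0.0453 j7 -1.79
turn units(5deg) [-0.001 -0.001 -0.281] shift after turn [-0.1467 -0.0079  0.1173] shift before turn [-0.1468 -0.0043  0.1173]
scene 248 146 5.0
top 241 156 5.0
```

View pics/a10.png

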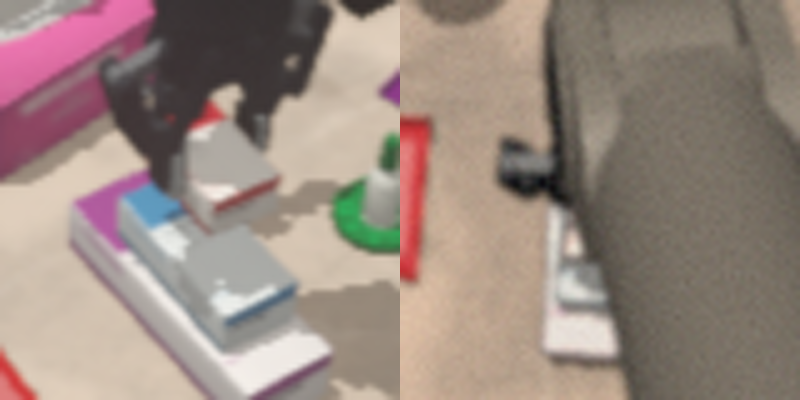

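Emit:
send_rows([
  [[-0.01, 0, 0], [0, 0, -0.28]],
  [[-0.02, -0.001, 0], [0, 0, 0]],
  [[-0.02, -0.001, 0], [0, 0, 0]],
  [[-0.02, -0.001, 0], [0, 0, 0]],
  [[-0.02, -0.001, 0], [0, 0, 0]],
  [[-0.02, -0.001, 0], [0, 0, 0]],
  [[-0.02, -0.001, 0], [0, 0, 0]],
  [[-0.012, -0.001, 0.005], [0, 0, 0]],
  [[-0.005, -0.001, 0.02], [0, 0, 0]],
  [[0, 0, 0.02], [0, 0, 0]],
  [[0, 0, 0.02], [0, 0, 0]],
  [[0, 0, 0.01], [0, 0, 0]],
  [[0, 0, 0], [0, 0, 0]],
  [[0, 0, 0], [0, 0, 0]],
])

```text
clock: 18.73
tcp_pos: [0.5285, 0.0762, 0.0488]
orientation: [-2.13, 2.308, -0.001]
contact_force: [-0.0, 0.3, 1.4]
grip_width: 0.0456
```

```bash
python3 plan.py .5278 .0757 .0078 -4.6; python3 look.py .5275 .0757 .03 a11 40
```

```text
t 18.73 tcp [0.5285 0.0762 0.0488] F [-0.   0.3  1.4] grip 0.0456 j7 -2.12
turn units(5deg) [-0.01   0.003  0.   ] shift after turn [0.0006 0.0006 0.041 ] shift before turn [0.0006 0.0007 0.041 ]
scene 203 180 5.0
top 195 153 5.0
```

View pics/a11.png

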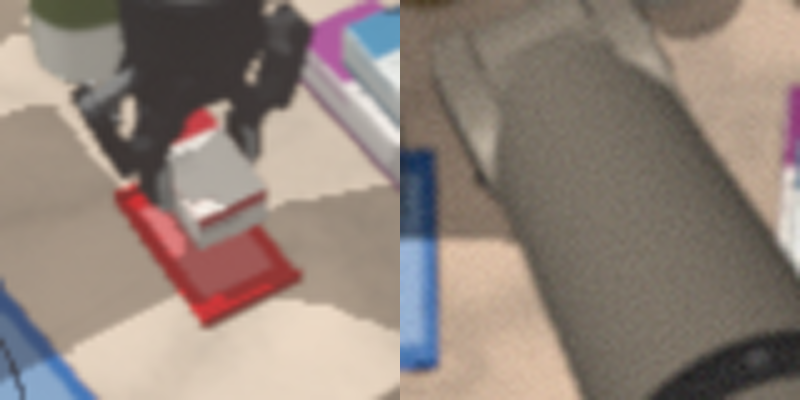

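Emit:
send_rows([
  [[0.0005, 0.0005, 0.01], [0, 0, 0]],
  [[0, 0, 0.012], [0, 0, 0]],
  [[0, 0, 0.008], [0, 0, 0]],
  [[0, 0, 0.005], [0, 0, 0]],
  [[0, 0, 0.003], [0, 0, 0]],
  [[0, 0, 0], [0, 0, 0]],
  [[0, 0, 0], [0, 0, 0]],
])

```text
clock: 19.7
tcp_pos: [0.5277, 0.0757, 0.0105]
orientation: [-2.13, 2.309, -0.0]
contact_force: [0.0, -0.6, 0.2]
grip_width: 0.0456
```

```bash
python3 plan.py .5278 .0757 .0078 -4.6; python3 look.py .5275 .0757 .03 a12 30
```

```text
t 19.7 tcp [0.5277 0.0757 0.0105] F [ 0.  -0.6  0.2] grip 0.0456 j7 -2.14
turn units(5deg) [-0.005  0.001 -0.   ] shift after turn [-0.0001 -0.0001  0.0027] shift before turn [-0.0001 -0.0001  0.0027]
scene 213 190 6.666666666666667
top 205 163 6.666666666666667
```

View pics/a12.png

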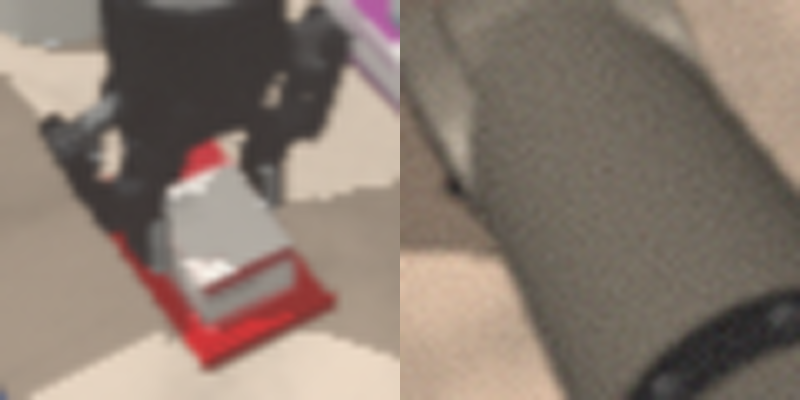

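Emit:
send_rows([
  [[0, 0, 0.0015], [0, 0, 0]],
  [[0, 0, 0.001], [0, 0, 0]],
  [[0, 0, 0], [0, 0, 0]],
  [[0, 0, 0], [0, 0, 0]],
])

```text
clock: 20.3
tcp_pos: [0.5275, 0.0756, 0.0078]
orientation: [2.131, -2.309, 0.0]
contact_force: [-0.0, -0.7, 0.5]
grip_width: 0.0458
```

Emit:
send_rows([
  [[0, 0, 0.001], [0, 0, 0]],
  [[0, 0, 0], [0, 0, 0]],
  [[0, 0, 0], [0, 0, 0]],
])

```text
clock: 20.68
tcp_pos: [0.5276, 0.0757, 0.0073]
orientation: [-2.131, 2.309, -0.001]
contact_force: [-1.4, -0.4, 6.0]
grip_width: 0.0456
```

Emit:
send_rows([
  [[0, 0, 0], [0, 0, 0]],
  [[0, 0, 0], [0, 0, 0]],
  [[0, 0, 0], [0, 0, 0]],
  [[0, 0, 0], [0, 0, 0]],
  [[0, 0, 0], [0, 0, 0]],
], fingers=0)

```text
clock: 21.3
tcp_pos: [0.5274, 0.0756, 0.0068]
orientation: [2.13, -2.309, -0.0]
contact_force: [-0.3, 0.2, -0.0]
grip_width: 0.0857
```

Emit:
send_rows([
  [[0, 0, -0.01], [0, 0, 0]],
  [[0, 0, -0.02], [0, 0, 0]],
  [[0, 0, -0.03], [0, 0, 0]],
  [[0, 0, -0.03], [0, 0, 0]],
  [[0, 0, -0.03], [0, 0, 0]],
  [[0, 0, 0], [0, 0, 0]],
])

```text
clock: 22.05
tcp_pos: [0.5293, 0.076, 0.1298]
orientation: [-2.127, 2.306, -0.005]
contact_force: [0.0, -0.0, -0.7]
grip_width: 0.0856
```

```bash
python3 plan.py .506 -.0705 .12 -4.4; python3 look.py .5275 .0757 .03 a13 30
```

```text
t 22.05 tcp [0.5293 0.076  0.1298] F [ 0.  -0.  -0.7] grip 0.0856 j7 -2.06
turn units(5deg) [-0.061  0.015 -0.042] shift after turn [0.1479 0.012  0.0098] shift before turn [0.148  0.0115 0.0095]
scene 213 190 6.666666666666667
top 205 163 6.666666666666667
```

View pics/a13.png

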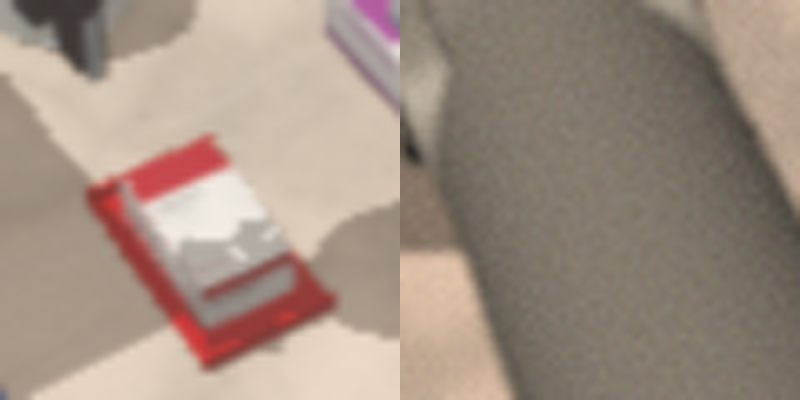

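Emit:
send_rows([
  [[0.01, 0.001, 0], [0, 0, -0.04]],
  [[0.02, 0.0015, 0], [0, 0, 0]],
  [[0.02, 0.0015, 0], [0, 0, 0]],
  [[0.02, 0.0015, 0], [0, 0, 0]],
  [[0.02, 0.0015, 0], [0, 0, 0]],
  [[0.02, 0.0015, 0], [0, 0, 0]],
  [[0.02, 0.0015, 0], [0, 0, 0]],
  [[0.012, 0.001, 0], [0, 0, 0]],
  [[0.006, 0.001, 0], [0, 0, 0]],
  [[0, 0, 0], [0, 0, 0]],
  [[0, 0, 0], [0, 0, 0]],
])

```text
clock: 23.52
tcp_pos: [0.5042, -0.0702, 0.1268]
orientation: [-2.136, 2.304, 0.0]
contact_force: [-0.5, -0.2, -0.1]
grip_width: 0.0854
```

```bash
python3 plan.py .506 -.0705 .044 -4.4; python3 look.py .507 -.07 .07 a14 40
```

```text
t 23.52 tcp [ 0.5042 -0.0702  0.1268] F [-0.5 -0.2 -0.1] grip 0.0854 j7 -1.76
turn units(5deg) [-0.     0.005  0.012] shift after turn [ 0.0002 -0.0018  0.0828] shift before turn [ 0.0002 -0.0018  0.0828]
scene 247 154 5.0
top 240 158 5.0
```

View pics/a14.png

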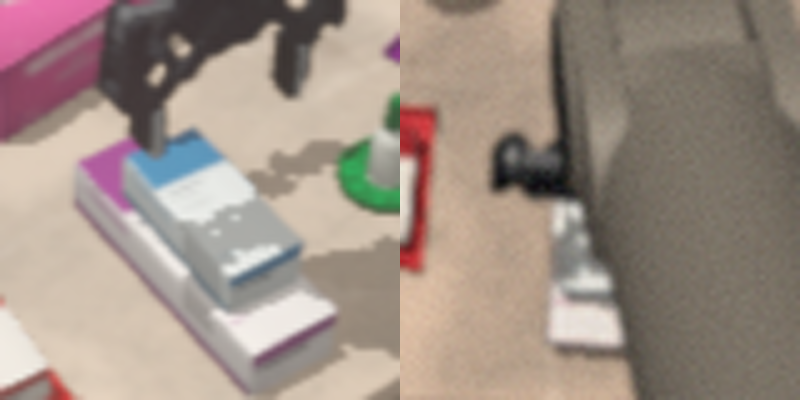

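Emit:
send_rows([
  [[0, -0.0015, 0.015], [0, 0, 0]],
  [[0, 0, 0.02], [0, 0, 0]],
  [[0, 0, 0.02], [0, 0, 0]],
  [[0, 0, 0.015], [0, 0, 0]],
  [[0, 0, 0.008], [0, 0, 0]],
  [[0, 0, 0.003], [0, 0, 0]],
  [[0, 0, 0], [0, 0, 0]],
  [[0, 0, 0], [0, 0, 0]],
])

```text
clock: 24.62
tcp_pos: [0.5061, -0.0712, 0.0463]
orientation: [-2.134, 2.305, -0.001]
contact_force: [0.1, -0.7, -0.9]
grip_width: 0.0855
```

Emit:
send_rows([
  [[0, 0, 0], [0, 0, 0]],
  [[0, 0, 0], [0, 0, 0]],
  [[0, 0, 0], [0, 0, 0]],
  [[0, 0, 0], [0, 0, 0]],
  [[0, 0, 0], [0, 0, 0]],
  [[0, 0, 0], [0, 0, 0]],
], fingers=255)

```text
clock: 25.38
tcp_pos: [0.5059, -0.0711, 0.0462]
orientation: [-2.134, 2.305, -0.001]
contact_force: [-1.8, 1.2, 5.2]
grip_width: 0.0525
```

Emit:
send_rows([
  [[0, 0, -0.005], [0, 0, 0]],
  [[0, 0, -0.01], [0, 0, 0]],
  [[0, 0, -0.015], [0, 0, 0]],
  [[0, 0, -0.02], [0, 0, 0]],
  [[0, 0, -0.02], [0, 0, 0]],
  [[0, 0, 0], [0, 0, 0]],
  [[0, 0, 0], [0, 0, 0]],
])

```text
clock: 26.25
tcp_pos: [0.5053, -0.0712, 0.1157]
orientation: [2.134, -2.305, 0.0]
contact_force: [0.7, -0.1, 0.2]
grip_width: 0.0522
```

```bash
python3 plan.py .4935 .2238 .006 2.2; python3 look.py .507 -.07 .07 a15 40
```

```text
t 26.25 tcp [ 0.5053 -0.0712  0.1157] F [ 0.7 -0.1  0.2] grip 0.0522 j7 -1.77
turn units(5deg) [ 1.000e-03 -1.000e-03 -1.321e+00] shift after turn [-0.2952  0.0005  0.1097] shift before turn [-0.2932  0.0344  0.1097]
scene 247 154 5.0
top 240 158 5.0
```

View pics/a15.png

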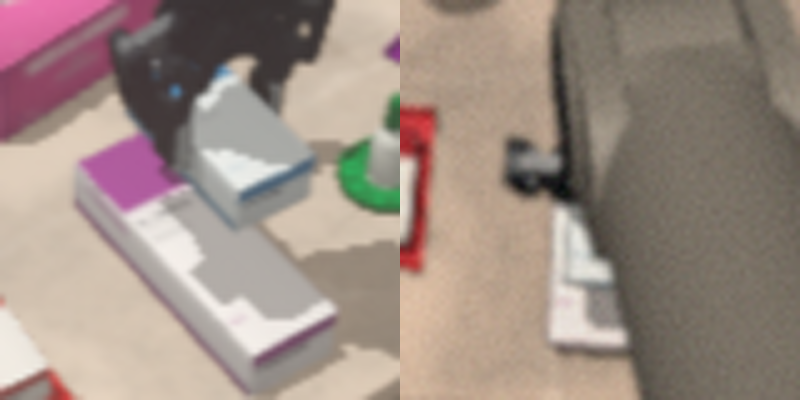

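Emit:
send_rows([
  [[0, 0, 0], [0, 0, -0.66]],
  [[0, 0, 0], [0, 0, -0.66]],
  [[-0.01, 0, 0], [0, 0, 0]],
  [[-0.025, 0, 0], [0, 0, 0]],
  [[-0.025, 0, 0], [0, 0, 0]],
  [[-0.025, 0, 0], [0, 0, 0]],
  [[-0.025, 0, 0], [0, 0, 0]],
  [[-0.025, 0, 0], [0, 0, 0]],
  [[-0.025, 0, 0], [0, 0, 0]],
  [[-0.025, 0, 0], [0, 0, 0]],
  [[-0.025, 0, 0], [0, 0, 0]],
  [[-0.025, 0, 0], [0, 0, 0]],
  [[-0.025, 0, 0], [0, 0, 0]],
  [[-0.02, 0, 0.005], [0, 0, 0]],
  [[-0.015, 0, 0.02], [0, 0, 0]],
  [[0, 0, 0.02], [0, 0, 0]],
  [[0, 0, 0.02], [0, 0, 0]],
  [[0, 0, 0], [0, 0, 0]],
  [[0, 0, 0], [0, 0, 0]],
])

```text
clock: 28.72
tcp_pos: [0.4943, 0.2242, 0.0512]
orientation: [-2.263, 2.178, 0.0]
contact_force: [-0.1, 0.1, -1.0]
grip_width: 0.0526
```

```bash
python3 plan.py .4935 .2238 .0092 2.2; python3 look.py .4935 .2238 .03 a16 40
```

```text
t 28.73 tcp [0.4943 0.2242 0.0512] F [-0.1  0.1 -1. ] grip 0.0526 j7 -2.32
turn units(5deg) [-0.003  0.004 -0.001] shift after turn [0.0004 0.0008 0.042 ] shift before turn [0.0004 0.0008 0.042 ]
scene 163 213 5.0
top 149 163 5.0
```

View pics/a16.png

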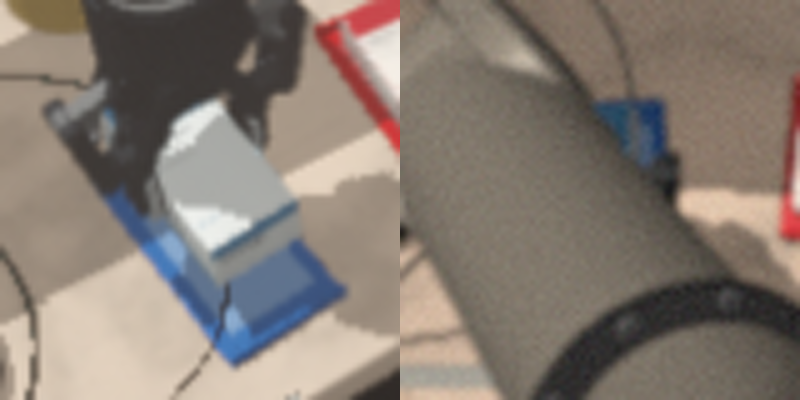

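Emit:
send_rows([
  [[0.0005, 0.0005, 0.01], [0, 0, 0]],
  [[0, 0, 0.012], [0, 0, 0]],
  [[0, 0, 0.008], [0, 0, 0]],
  [[0, 0, 0.005], [0, 0, 0]],
  [[0, 0, 0.003], [0, 0, 0]],
  [[0, 0, 0], [0, 0, 0]],
  [[0, 0, 0], [0, 0, 0]],
])

```text
clock: 29.7
tcp_pos: [0.494, 0.2232, 0.013]
orientation: [-2.263, 2.178, -0.0]
contact_force: [-0.2, -0.0, -0.2]
grip_width: 0.052
```

Emit:
send_rows([
  [[0, 0, 0.0015], [0, 0, 0]],
  [[0, 0, 0.0015], [0, 0, 0]],
  [[0, 0, 0], [0, 0, 0]],
  [[0, 0, 0], [0, 0, 0]],
])

```text
clock: 30.2
tcp_pos: [0.4938, 0.2231, 0.0098]
orientation: [-2.264, 2.178, -0.0]
contact_force: [0.3, 0.4, -1.0]
grip_width: 0.0526
```

```bash
python3 plan.py .4935 .2238 .0092 2.2; python3 look.py .4935 .2238 .03 a17 30
```

```text
t 30.2 tcp [0.4938 0.2231 0.0098] F [ 0.3  0.4 -1. ] grip 0.0526 j7 -2.35
turn units(5deg) [-0.001 -0.     0.001] shift after turn [-0.0007  0.0003  0.0006] shift before turn [-0.0007  0.0003  0.0006]
scene 173 223 6.666666666666667
top 159 173 6.666666666666667
```

View pics/a17.png

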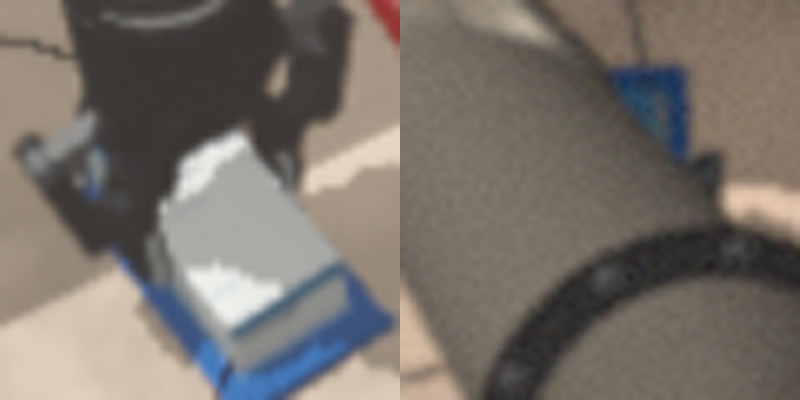

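Emit:
send_rows([
  [[-0.0005, 0, 0.001], [0, 0, 0]],
  [[0, 0, 0.0005], [0, 0, 0]],
  [[0, 0, 0], [0, 0, 0]],
  [[0, 0, 0], [0, 0, 0]],
])

```text
clock: 30.8
tcp_pos: [0.4939, 0.2236, 0.009]
orientation: [-2.264, 2.179, -0.001]
contact_force: [-1.9, -1.9, 8.0]
grip_width: 0.0523
```

Emit:
send_rows([
  [[0, 0, 0], [0, 0, 0]],
  [[0, 0, 0], [0, 0, 0]],
  [[0, 0, 0], [0, 0, 0]],
  [[0, 0, 0], [0, 0, 0]],
  [[0, 0, 0], [0, 0, 0]],
], fingers=0)

```text
clock: 31.42
tcp_pos: [0.4937, 0.2236, 0.0082]
orientation: [2.264, -2.178, -0.0]
contact_force: [-0.5, 0.9, -0.1]
grip_width: 0.0856
```

Emit:
send_rows([
  [[0, 0, -0.01], [0, 0, 0]],
  [[0, 0, -0.02], [0, 0, 0]],
  [[0, 0, -0.03], [0, 0, 0]],
  [[0, 0, -0.03], [0, 0, 0]],
  [[0, 0, -0.03], [0, 0, 0]],
  [[0, 0, 0], [0, 0, 0]],
])

```text
clock: 32.17
tcp_pos: [0.4953, 0.2245, 0.1313]
orientation: [-2.26, 2.175, -0.003]
contact_force: [-0.1, 0.2, -1.1]
grip_width: 0.0855
```

```bash
python3 plan.py .511 -.0705 .12 -3; python3 look.py .4935 .2238 .03 a18 30
```

```text
t 32.17 tcp [0.4953 0.2245 0.1313] F [-0.1  0.2 -1.1] grip 0.0855 j7 -2.26
turn units(5deg) [-0.056  0.026  1.038] shift after turn [ 0.2938 -0.0311  0.0113] shift before turn [ 0.2955 -0.0043  0.0107]
scene 173 223 6.666666666666667
top 159 173 6.666666666666667
```

View pics/a18.png

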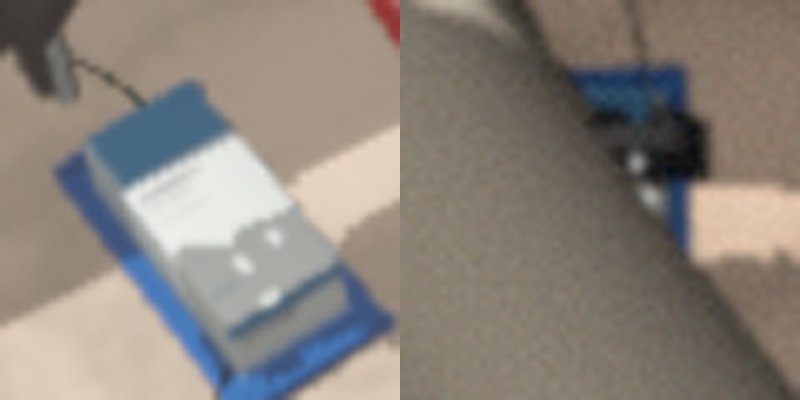

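Emit:
send_rows([
  [[0.02, 0, 0], [0, 0, 0]],
  [[0.03, 0, 0], [0, 0, 0]],
  [[0.03, 0, 0], [0, 0, 0]],
  [[0.03, 0, 0], [0, 0, 0]],
  [[0.03, 0, 0], [0, 0, 0]],
  [[0.03, 0, 0], [0, 0, 0]],
  [[0.03, -0.001, 0], [0, 0, 0]],
  [[0.03, -0.001, 0], [0, 0, 0]],
  [[0.03, -0.001, 0], [0, 0, 0]],
  [[0.02, -0.001, 0], [0, 0, 0]],
  [[0.015, 0, 0], [0, 0, 0.52]],
  [[0, 0, 0], [0, 0, 0.52]],
  [[0, 0, 0], [0, 0, 0]],
  [[0, 0, 0], [0, 0, 0]],
])

```text
clock: 34.02
tcp_pos: [0.5088, -0.0708, 0.128]
orientation: [2.163, -2.278, -0.001]
contact_force: [-0.6, 0.2, -0.2]
grip_width: 0.0855
```

```bash
python3 plan.py .511 -.0705 .008 -3; python3 look.py .507 -.07 .05 a19 40
```

```text
t 34.02 tcp [ 0.5088 -0.0708  0.128 ] F [-0.6  0.2 -0.2] grip 0.0855 j7 -1.74
turn units(5deg) [0.007 0.001 0.009] shift after turn [-0.0005 -0.0022  0.12  ] shift before turn [-0.0005 -0.0023  0.12  ]
scene 247 158 5.0
top 240 159 5.0
```

View pics/a19.png

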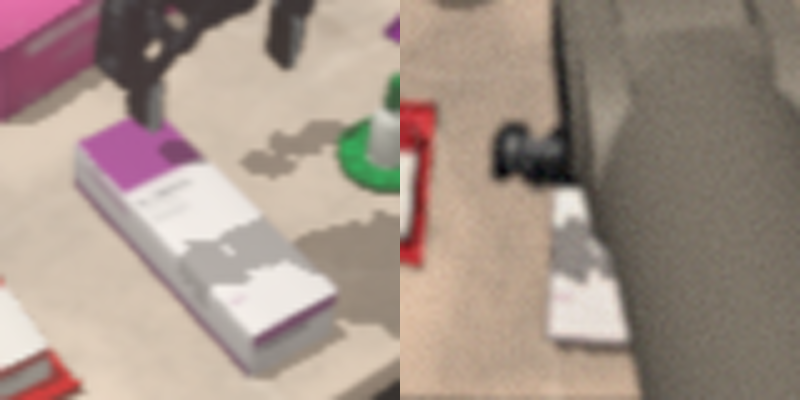

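Emit:
send_rows([
  [[-0.0005, -0.002, 0.015], [0, 0, 0]],
  [[0, 0, 0.025], [0, 0, 0]],
  [[0, 0, 0.025], [0, 0, 0]],
  [[0, 0, 0.025], [0, 0, 0]],
  [[0, 0, 0.015], [0, 0, 0]],
  [[0, 0, 0.01], [0, 0, 0]],
  [[0, 0, 0.003], [0, 0, 0]],
  [[0, 0, 0], [0, 0, 0]],
  [[0, 0, 0], [0, 0, 0]],
])

```text
clock: 35.25
tcp_pos: [0.5116, -0.0707, 0.0109]
orientation: [-2.162, 2.278, -0.001]
contact_force: [0.6, 0.9, -0.6]
grip_width: 0.0853
```

Emit:
send_rows([
  [[0, 0, 0], [0, 0, 0]],
  [[0, 0, 0], [0, 0, 0]],
  [[0, 0, 0], [0, 0, 0]],
  [[0, 0, 0], [0, 0, 0]],
  [[0, 0, 0], [0, 0, 0]],
  [[0, 0, 0], [0, 0, 0]],
], fingers=255, grip_force=35)

```text
clock: 36.0
tcp_pos: [0.5115, -0.0707, 0.0108]
orientation: [-2.162, 2.279, -0.001]
contact_force: [-1.9, -0.4, 5.2]
grip_width: 0.0625
```

Emit:
send_rows([
  [[0, 0, -0.005], [0, 0, 0]],
  [[0, 0, -0.01], [0, 0, 0]],
  [[0, 0, -0.02], [0, 0, 0]],
  [[0, 0, -0.025], [0, 0, 0]],
  [[0, 0, -0.025], [0, 0, 0]],
  [[0, 0, -0.025], [0, 0, 0]],
  [[0, 0, -0.02], [0, 0, 0]],
  [[0, 0, 0], [0, 0, 0]],
  [[0, 0, 0], [0, 0, 0]],
])

```text
clock: 37.12
tcp_pos: [0.5106, -0.0707, 0.1398]
orientation: [2.162, -2.278, -0.001]
contact_force: [-1.0, -0.6, -0.2]
grip_width: 0.0625
```

```bash
python3 plan.py .5016 -.371 .01 14.1; python3 look.py .507 -.07 .12 a20 40
```

```text
t 37.12 tcp [ 0.5106 -0.0707  0.1398] F [-1.  -0.6 -0.2] grip 0.0625 j7 -1.73
turn units(5deg) [ 9.000e-03  1.000e-03 -3.421e+00] shift after turn [0.2891 0.0818 0.1298] shift before turn [ 0.3004 -0.0069  0.1298]
scene 249 141 5.0
top 242 156 5.0
```

View pics/a20.png

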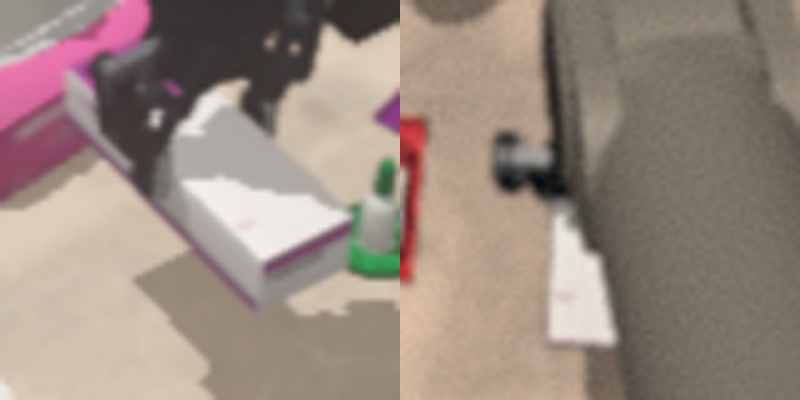

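```bash
python3 - <<'E'
from h import *
f=grab_frame("top"); g=grab_frame("scene")
for z in(0,.05,.1): print(z,unproj(f,[[424*.64,232*.64],[530*.64,222*.64]],z)[:,:2].round(3).tolist(), unproj(g,[[400*.64,278*.64],[402*.64,252*.64],[460*.64,236*.64]],z)[:,:2].round(3).tolist())
E
```

```text
0 [[0.688, -0.043], [0.713, -0.278]] [[0.679, -0.076], [0.746, -0.129], [0.714, -0.272]]
0.05 [[0.674, -0.041], [0.698, -0.265]] [[0.635, -0.046], [0.698, -0.096], [0.668, -0.23]]
0.1 [[0.659, -0.039], [0.683, -0.253]] [[0.592, -0.015], [0.65, -0.062], [0.623, -0.187]]
```

Emit:
send_rows([
  [[0.015, 0, 0], [0, 0, 0]],
  [[0.025, 0, 0], [0, 0, 0]],
  [[0.025, 0, 0], [0, 0, 0]],
  [[0.025, -0.001, 0], [0, 0, 0]],
  [[0.025, -0.001, 0], [0, 0, 0]],
  [[0.025, -0.001, 0], [0, 0, 0]],
  [[0.025, -0.001, 0], [0, 0, 0]],
  [[0.025, -0.001, 0], [0, 0, 0]],
  [[0.025, -0.001, 0], [0, 0, 0]],
  [[0.025, -0.001, 0], [0, 0, 0]],
  [[0.025, 0, 0], [0, 0, 0]],
  [[0.02, 0, 0], [0, 0, 0]],
  [[0.01, 0, 0], [0, 0, 0]],
  [[0.005, 0, 0], [0, 0, -0.6]],
  [[0, 0, 0], [0, 0, -0.7]],
  [[0, 0, 0], [0, 0, -0.7]],
  [[0, 0, 0], [0, 0, -0.7]],
  [[0, 0, 0], [0, 0, -0.7]],
  [[0, 0, 0], [0, 0, 0]],
  [[0, 0, 0], [0, 0, 0]],
])

```text
clock: 39.83
tcp_pos: [0.5025, -0.3703, 0.1403]
orientation: [-2.475, 1.935, 0.0]
contact_force: [-0.1, 0.2, -1.6]
grip_width: 0.062
```

```bash
python3 plan.py .5024 -.3708 .0138 14.1; python3 look.py .5016 -.371 .05 a21 50
```

```text
t 39.83 tcp [ 0.5025 -0.3703  0.1403] F [-0.1  0.2 -1.6] grip 0.062 j7 -0.92
turn units(5deg) [-0.001  0.002 -0.029] shift after turn [0.0004 0.0002 0.1265] shift before turn [0.0004 0.0002 0.1265]
scene 308 111 4.0
top 323 151 4.0
```

View pics/a21.png

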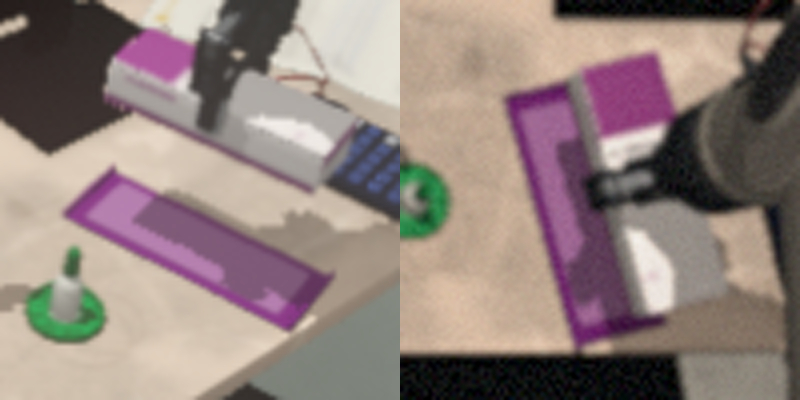

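Emit:
send_rows([
  [[0.0005, 0, 0.015], [0, 0, -0.03]],
  [[0, 0, 0.025], [0, 0, 0]],
  [[0, 0, 0.025], [0, 0, 0]],
  [[0, 0, 0.02], [0, 0, 0]],
  [[0, 0, 0.015], [0, 0, 0]],
  [[0, 0, 0.01], [0, 0, 0]],
  [[0, 0, 0.005], [0, 0, 0]],
  [[0, 0, 0], [0, 0, 0]],
  [[0, 0, 0], [0, 0, 0]],
])

```text
clock: 41.05
tcp_pos: [0.503, -0.3713, 0.026]
orientation: [-2.478, 1.931, -0.002]
contact_force: [0.0, -0.1, -0.3]
grip_width: 0.0627
```

```bash
python3 plan.py .5024 -.3708 .0138 14.1; python3 look.py .5016 -.371 .03 a22 45
```

```text
t 41.05 tcp [ 0.503  -0.3713  0.026 ] F [ 0.  -0.1 -0.3] grip 0.0627 j7 -0.96
turn units(5deg) [-0.009 -0.011  0.01 ] shift after turn [-0.0007  0.0004  0.0122] shift before turn [-0.0007  0.0004  0.0122]
scene 312 120 4.444444444444445
top 326 157 4.444444444444445
```

View pics/a22.png

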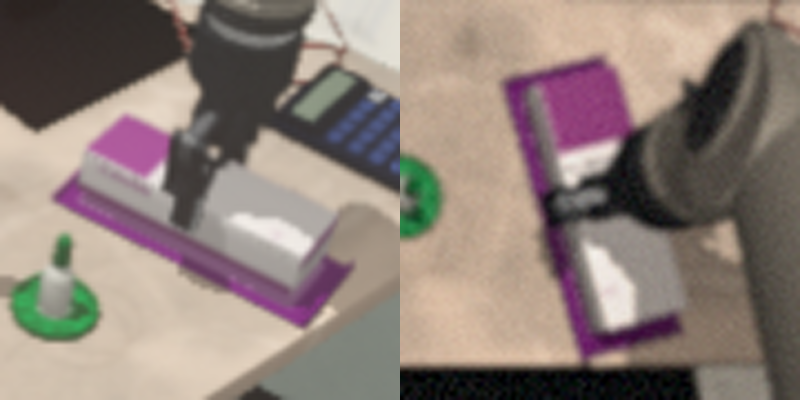

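Emit:
send_rows([
  [[-0.0005, 0, 0.005], [0, 0, 0]],
  [[0, 0, 0.004], [0, 0, 0]],
  [[0, 0, 0.002], [0, 0, 0]],
  [[0, 0, 0], [0, 0, 0]],
  [[0, 0, 0], [0, 0, 0]],
])

```text
clock: 41.78
tcp_pos: [0.5024, -0.3706, 0.0142]
orientation: [-2.478, 1.931, -0.0]
contact_force: [-0.3, -0.4, -1.3]
grip_width: 0.0624
```

Emit:
send_rows([
  [[0, 0, 0.0015], [0, 0, 0]],
  [[0, 0, 0], [0, 0, 0]],
  [[0, 0, 0], [0, 0, 0]],
])

```text
clock: 42.15
tcp_pos: [0.5025, -0.3707, 0.0139]
orientation: [2.478, -1.931, 0.001]
contact_force: [-2.6, 1.6, 8.9]
grip_width: 0.0623
```

```bash
python3 plan.py .5024 -.3708 .0138 14.1; python3 look.py .5016 -.371 .03 a23 45
```

```text
t 42.15 tcp [ 0.5025 -0.3707  0.0139] F [-2.6  1.6  8.9] grip 0.0623 j7 -0.97
turn units(5deg) [-0.001 -0.006  0.01 ] shift after turn [0.0001 0.0002 0.0001] shift before turn [0.0001 0.0002 0.0001]
scene 312 120 4.444444444444445
top 326 157 4.444444444444445
```

View pics/a23.png

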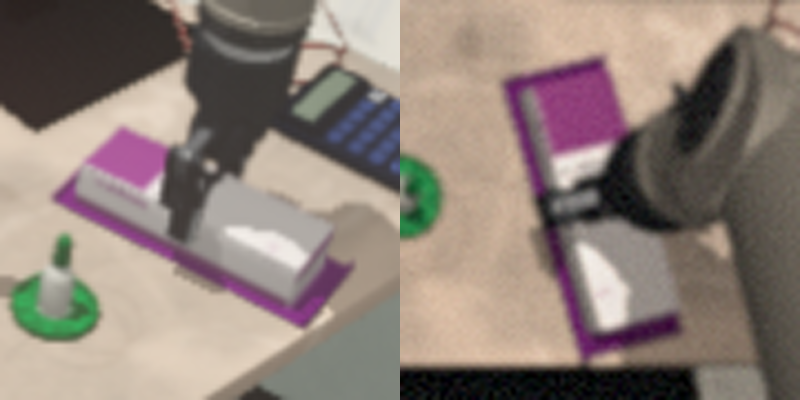

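Emit:
send_rows([
  [[0, 0, 0], [0, 0, 0]],
  [[0, 0, 0], [0, 0, 0]],
  [[0, 0, 0], [0, 0, 0]],
  [[0, 0, 0], [0, 0, 0]],
  [[0, 0, 0], [0, 0, 0]],
], fingers=0)

```text
clock: 42.88
tcp_pos: [0.5024, -0.3706, 0.0127]
orientation: [2.478, -1.931, -0.0]
contact_force: [-0.8, 0.3, 0.1]
grip_width: 0.0853
```

Emit:
send_rows([
  [[0, 0, -0.01], [0, 0, 0]],
  [[0, 0, -0.02], [0, 0, 0]],
  [[0, 0, -0.03], [0, 0, 0]],
  [[0, 0, -0.03], [0, 0, 0]],
  [[0, 0, -0.03], [0, 0, 0]],
  [[0, 0, -0.03], [0, 0, 0]],
  [[0, 0, -0.03], [0, 0, 0]],
  [[0, 0, 0], [0, 0, 0]],
])

```text
clock: 43.88
tcp_pos: [0.5041, -0.3715, 0.1973]
orientation: [-2.478, 1.931, -0.011]
contact_force: [0.5, 0.0, 0.1]
grip_width: 0.0855
```

```bash
python3 plan.py .22 -.6 .22 14.1
```

```text
t 43.88 tcp [ 0.5041 -0.3715  0.1973] F [0.5 0.  0.1] grip 0.0855 j7 -0.9
turn units(5deg) [-0.054 -0.059  0.009] shift after turn [ 0.1524  0.3312 -0.0227] shift before turn [ 0.1522  0.3312 -0.0235]
```

Emit:
send_rows([
  [[0.015, 0.033, -0.002], [0, 0, 0]],
  [[0.015, 0.033, -0.002], [0, 0, 0]],
  [[0.015, 0.033, -0.002], [0, 0, 0]],
  [[0.015, 0.033, -0.002], [0, 0, 0]],
  [[0.015, 0.033, -0.002], [0, 0, 0]],
  [[0.015, 0.033, -0.002], [0, 0, 0]],
  [[0.015, 0.033, -0.002], [0, 0, 0]],
  [[0.015, 0.033, -0.002], [0, 0, 0]],
  [[0.015, 0.033, -0.002], [0, 0, 0]],
  [[0.01, 0.02, -0.002], [0, 0, 0]],
  [[0, 0, 0], [0, 0, 0]],
  [[0, 0, 0], [0, 0, 0]],
])

```text
clock: 45.38
tcp_pos: [0.2323, -0.5874, 0.2127]
orientation: [-2.479, 1.928, -0.0]
contact_force: [0.3, -0.2, 0.1]
grip_width: 0.0853
```

```bash
cat > check.py <<'E'
from h import *
import sys
F={n:grab_frame(n) for n in("scene","top")}
T=dict(blue=(.493,.2238,2.1,113,53,.037,73,147),red=(.5275,.0757,-4.6,76,46,.031,66,110),purple=(.5016,-.371,14.1,186,63,.043,83,220))
n=sys.argv[1]; f=F[n]; dx=float(sys.argv[2]); out=[]
for c,(x,y,a,l,w,z,W,L) in T.items():
    x+=dx
    P=proj(f,[[x,y,.03]])[0].astype(int); h=dict(blue=30,red=24,purple=40)[c]; s=400/(2*h)
    im=cv2.resize(f["frame"][P[1]-h:P[1]+h,P[0]-h:P[0]+h],(400,400),interpolation=cv2.INTER_CUBIC)
    t=np.radians(a)
    for (ll,ww,zz,col) in((l,w,z,(255,255,0)),(L,W,.003,(0,255,255))):
        q=[[x+np.cos(t)*i*ll/2000-np.sin(t)*j*ww/2000,y+np.sin(t)*i*ll/2000+np.cos(t)*j*ww/2000,zz] for i,j in((1,1),(1,-1),(-1,-1),(-1,1))]
        p=(proj(f,q)-(P-h)+.5)*s-.5
        cv2.polylines(im,[p.round().astype(int)],True,col,1)
    out.append(im[:,:,::-1])
x,y=.5068+dx,-.2235; P=proj(f,[[x,y,.03]])[0].astype(int);h=24;s=400/48
im=cv2.resize(f["frame"][P[1]-h:P[1]+h,P[0]-h:P[0]+h],(400,400),interpolation=cv2.INTER_CUBIC)
for rr,zz,col in((.033,.005,(255,0,0)),(.0115,.003,(255,255,0)),(.0115,.045,(255,255,0)),(.003,.072,(255,0,255))):
    th=np.linspace(0,6.28,60); p=(proj(f,np.c_[x+rr*np.cos(th),y+rr*np.sin(th),0*th+zz])-(P-h)+.5)*s-.5
    cv2.polylines(im,[p.round().astype(int)],True,col,1)
out.append(im[:,:,::-1])
cv2.imwrite(f'pics/{sys.argv[3]}.png',cv2.resize(np.vstack([np.hstack(out[:2]),np.hstack(out[2:])]),(600,600)))
E
python3 check.py top .0007 b1; python3 check.py scene -.0005 b2; python3 -c "
from h import *
cv2.imwrite('pics/b3.png',cv2.resize(grab_frame('top')['frame'][:,:,::-1],(800,600)))"
```

```text
(no output)
```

View pics/b1.png

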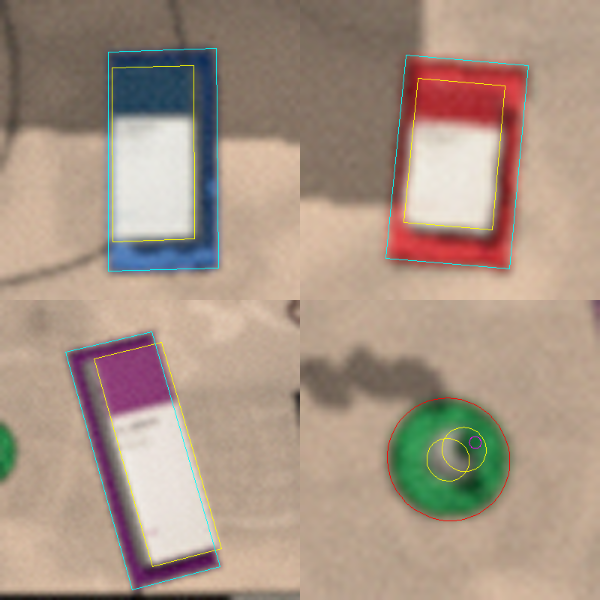

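View pics/b2.png

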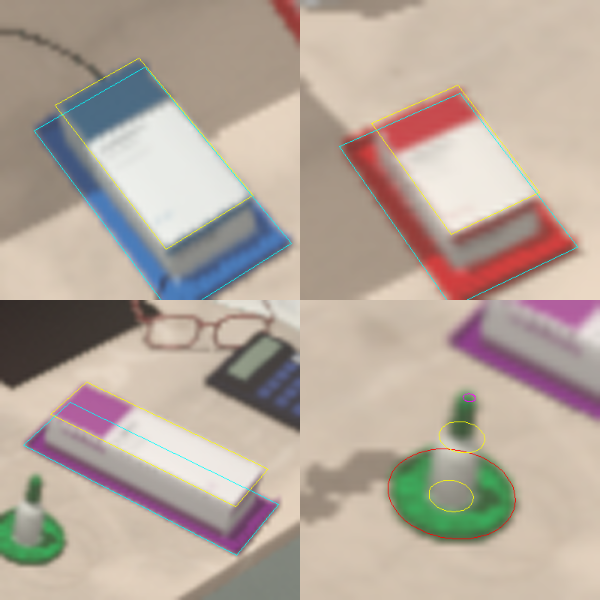

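View pics/b3.png

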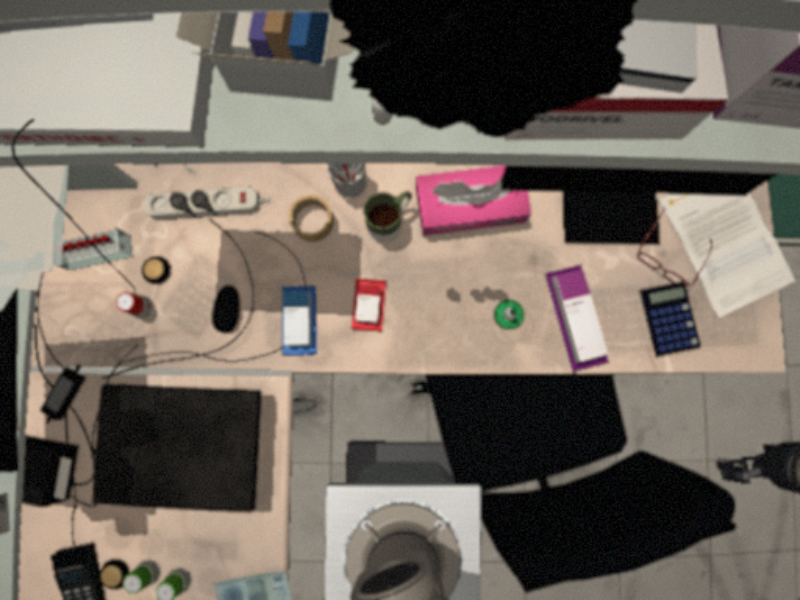

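```bash
python3 -c "
from bench import r
print(r.hand_in()); print(r.get_obs()['clock'])"
```

```text
the job is handed in; nothing more can be done
None
the job is handed in; nothing more can be done
```

I took the stack apart from the top down: bottle, red, blue, then purple. Each piece was lowered until light contact (5–9 N) before I let go. The job was handed in at about 45.5 s of the 136 s allowed.

- **Cartons:** I drew the expected outlines over both camera views. The three cartons lie flat, straight and centred in their trays to within about 2 mm. The largest offset was red, about 2 mm along its length in the top view. The scene view showed no clear offset for red.
- **Bottle:** it stands upright near the middle of the green stand.
- **Surroundings:** the mouse lies where it did, nothing tipped over, and the arm is parked clear with the gripper open and touching nothing.
- **Disagreement:** the two cameras differ by 2–3 mm in x, so I used their averages. My checks can't settle anything finer than that.

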